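# Set out the clean-glass tray at a water counter

## Task

Get the water counter ready for guests. Of the two sliding trays, gently draw out the one that carries the clean tumblers, all the way to its stop, by hooking a fingertip behind its front lip, and push the other, empty tray fully home. Do it with the fingertips only: do not touch, lift or tip the tumblers, and leave everything else on the counter where it stands.

Things in the scene. Friction and masses are not known exactly. Their poses are not given: they have to be found in the camera images.
- glass_stand: Base of the tray that carries the tumblers: dark wooden runner base fixed on the counter, 214 mm deep, 190 mm wide, side rails 30 mm high, back board 55 mm high. Origin: middle of its front edge at counter height; its x axis runs to its back, y to its left side, z up. The tray slides along this x axis (out = -x).
- glass_tray_lip (a point): Inner (rear) top edge of the tumbler tray's front lip, mid-width; axes as its base, moves with the tray. Lip: upright board 160 mm wide, 8 mm thick (front face 8 mm to -x of here), top 48 mm above the counter. Tray floor 28 mm below here, underside 34 mm below. Tray 200 mm deep, other walls 16 mm lower than the lip; the 70 mm of floor behind the lip are clear of tumblers.
- glass_tray (a joint): How far the tumbler tray is drawn out, m: 0 = fully home (lip's front face flush with the base's front edge), 0.125 = out at its stop. Starts between 0 and 0.03. About 2 N of sliding friction; stays where it is left.
- empty_stand: Base of the empty tray, the same in looks and size: dark wooden runner base fixed on the counter, 214 mm deep, 190 mm wide, side rails 30 mm high, back board 55 mm high. Origin: middle of its front edge at counter height; its x axis runs to its back, y to its left side, z up. The tray slides along this x axis (out = -x).
- empty_tray_lip (a point): Inner (rear) top edge of the empty tray's front lip, mid-width; axes as its base, moves with the tray. Lip: upright board 160 mm wide, 8 mm thick (front face 8 mm to -x of here), top 48 mm above the counter. Tray floor 28 mm below here, underside 34 mm below. Tray 200 mm deep, other walls 16 mm lower than the lip; its floor is bare.
- empty_tray (a joint): How far the empty tray is drawn out, m: 0 = fully home against its stop, 0.125 = fully out. Starts between 0.06 and 0.115. About 2 N of sliding friction; stays where it is left.
- glass1: Clean clear tumbler, loose, standing mouth down on the tumbler tray; 65 mm tall, 58 to 60 mm across at the mouth, 52 mm at the foot; top 85 mm above the counter. Origin: centre of the mouth's rim, on the tray floor; z up.
- glass2: Clean clear tumbler, loose, standing mouth down on the tumbler tray; 65 mm tall, 58 to 60 mm across at the mouth, 52 mm at the foot; top 85 mm above the counter. Origin: centre of the mouth's rim, on the tray floor; z up.
- coasters: Loose stack of round coasters on the counter between the two bases, 80 mm across, 40 mm high; origin under its centre. Leave alone.
- used_glass: Loose tumbler standing mouth up on the counter at the robot's left, 60 mm across, 65 mm tall; origin under its centre. Leave alone.
- jar: Loose white jar with a wooden lid at the robot's right, 56 mm across, 75 mm tall; origin under its centre. Leave alone.
- spoon: Loose spoon with a steel bowl and wooden handle, 170 mm long, lying on the counter near the robot; origin under its middle. Leave alone.
- tin: Loose small steel tin with a dark wooden lid on the counter between the two bases, 46 mm across, 60 mm tall; origin under its centre. Leave alone.

How it is judged:
By the outcome, as a careful person would: the job done as asked, in the order asked, and still so for the second after the job is handed in, with the robot touching nothing.
It also fails if it takes over 51 s, if anything falls off the work surface, if the arm or the gripper's body presses on something with over 40 N, if the wrist force passes 120 N, or if a joint passes its speed limit or range.

## Robot

A 7-joint arm with a two-finger parallel gripper is mounted at the origin on the work surface. World frame = base frame: x ahead of the robot, y to its left, z up, the work surface at z = 0. Lengths are in m, angles in degrees, forces in N, time in s.
With the tool pointing down it reaches from about 0.425 to 0.875 m from the base axis. Payload 4.7 kg.
Tool frame: the origin (TCP) lies midway between the tips of the shut fingers; the grasp point (between the pads) lies env.grip_point_offset behind it (env.grip_point_offset is the distance from the TCP to the grasp point, in m); x points along the fingers, y is the direction in which the jaws open and shut, and the axes are right-handed (so a half turn about x gives the same grasp; the last joint's range is limited). The gripper opens to 87 mm and grips with 3 to 60 N. Pads are 19 mm wide; open, the fingers measure 117 mm over their backs; the gripper's body (75 mm by 190 mm) begins 51 mm behind the grasp point.
Start: joints at [71.969, 18.392, -4.016, 83.108, 1.295, 78.541, -3.26], TCP at [0.21, -0.615, 0.223] pointing down, gripper open.
Joint ranges: [-163.93, 163.93], [-17.29, 119.83], [-79.2, 71.16], [3.27, 140.29], [-89.18, 269.18], [5.43, 117.66], [-154.24, 154.24]. Speed limits (degrees/s): [147.25, 147.25, 180, 180, 180, 180, 180].

## Interface

Orientations are given as [roll, pitch, yaw] about the fixed x, y, z axes, in that order (R = Rz(yaw) Ry(pitch) Rx(roll)).
In Python, from cell import readout, read_camera, camera_params, sign_off, spot_in, pinpoint, env gives the robot as it stands.
- The arm moves only by the shell command python3 -m pendant 'ROWS' [OPENING] [FORCE]. ROWS is a JSON object of lists of equal length, an entry for each row: "xyz": the shift along the world's x, y, z in m, a list of three; "turn": the turn about the world's z in rad. A call has 1 to 10 rows; each row shifts and turns the pose as measured when the row begins; what a row does not reach is not made up. A row lasts 1/8 s, in which the tool goes at most 62.5 mm and 10.7 degrees, less where a joint would pass 70% of its speed; a pose out of reach is approached as far as the arm can. A call is refused whole if a number of a shift passes 0.0625 or a number of a turn 0.188, either way. A call with a gripper value outside its range is refused whole. OPENING is the opening, from 0 (shut) to 1 (fully open), set as the call begins (- or left out, the last holds). The fingers move at their own pace and stop on an object; FORCE is the grip in N (left out, the last holds). Time passes only in rows, so rows that do not move let the fingers close. It gives the time, the measured TCP pose, the force and the opening at its end, in the units of the state.
- readout.get_obs(): the state, without advancing time (a new reading comes with each control period).
- read_camera(name): name is "scene" or "top" or "wrist"; returns the picture (480x640x3 uint8, red, green, blue); there is no depth.
- camera_params(name): a dict with "fx", "fy", "cx", "cy" (pixels), "rvec" (rotation vector, rad) and "tvec" (3), from world to camera coordinates, as OpenCV has them; the wrist camera has in their place "hand_eye" (4x4, takes a point from camera to tool coordinates, whose origin is the TCP and whose axes are the tool frame's). Camera axes: x right, y down, z forward; pixel columns grow to the right and rows downward; lengths in m; the calibration is good to about 2 mm. A picture is of the moment at which its call begins: read the wrist's pose just before it. camera_params takes no time and is no camera call.
- sign_off(): hands the job in, once; it reports no verdict.
Trained networks look in the newest picture that a camera, given by its name, has taken for a name from the list of things; names that differ only in an ending like _2 or _b are one class to them, and where a whole thing is asked for, a point or a joint stands for the part that bears it (a point fixed in the world has none). Each returns a list of dicts, best first, with "score" (0 to 1); they miss things now and then, are a little off and sometimes report something else, mostly with a low value. They report only what shows in the picture. A call takes as long as a camera call.
- spot_in(camera, name): "at" ([x, y, z] in m, in the coordinates of the camera as it stood for that picture, good to about 4 mm: the middle of the surface that is visible of it).
- pinpoint(camera, name): "at" ([x, y, z] in m, in the coordinates of the camera as it stood for that picture, good to about 4 mm: a listed point, or the origin of a listed thing).
The state is a dict: "time_s": time; "qpos": joint angles; "joint_velocities": joint speeds; "effort": joint torques, N m; "tool_pos": TCP position; "tool_rot": TCP orientation; "force": force on the tool from outside, world axes, zero at the start; "wrist_torque": the same for the moment, N m; "grip_width": finger opening in m.
Only numpy, scipy, OpenCV 4.12 (cv2) and the standard library are available. Lean on these libraries where they do the work, as an engineer would, in place of code of your own. Each camera call takes 0.05 s, during which the arm holds its last target.

## Working session

There is one attempt and no reset: what is moved stays moved. The work goes in short steps, Python scripts to look and compute and a shell command to move; the robot and the scene stay as the last step left them, time stands still between calls to the robot, and variables do not carry over. Pictures are saved under pics/ and viewed, and the job is handed in when it is done.

```bash
ls; mkdir -p pics; cat > h.py <<'E'
import numpy as np, cv2
from scipy.spatial.transform import Rotation as R
from cell import readout, read_camera, camera_params, spot_in, pinpoint, env
def pic(n,f):
    im=read_camera(n); cv2.imwrite('pics/'+f,im[:,:,::-1]); return im
def toW(n,p,obs=None):
    c=camera_params(n)
    if 'rvec' in c:
        M=cv2.Rodrigues(np.array(c['rvec'],float))[0]; return M.T@(np.array(p)-np.array(c['tvec']))
    q=np.array(c['hand_eye'])@np.r_[p,1]
    return np.array(obs['tool_pos'])+R.from_euler('xyz',obs['tool_rot'],degrees=True).apply(q[:3])
E
python3 - <<'E'
from h import *
o=readout.get_obs(); print(o)
pic('scene','s0.png'); pic('top','t0.png')
for cam in('top','scene'):
  for n in ['glass_stand','glass_tray_lip','empty_stand','empty_tray_lip','glass1','coasters','used_glass','jar','spoon','tin']:
    print(cam,n,[(np.round(toW(cam,d['at']),3).tolist(),round(d['score'],2)) for d in pinpoint(cam,n)][:4])
E
```

```text
pics
{'time_s': 0.0, 'qpos': array([71.96910616, 18.4361647 , -4.01593648, 83.17456307,  1.29739488,
       78.53942621, -3.26071307]), 'joint_velocities': array([-0.05944037, -0.02672235,  0.12650765,  0.01413861, -0.07811121,
       -0.09079256,  0.01282249]), 'effort': array([-1.21813091e-04, -4.91287029e+01, -4.03951239e-01, -3.12532961e+01,
       -6.38588704e-02,  4.40629700e-02,  1.73648696e-04]), 'tool_pos': array([ 0.20965633, -0.61468802,  0.22149735]), 'tool_rot': array([-85.6747336 ,  89.8949226 , 113.16605144]), 'force': array([0.44831998, 0.40532407, 0.33379717]), 'wrist_torque': array([ 0.02416143,  0.00371541, -0.06585169]), 'grip_width': 0.08711656261291367}
top glass_stand [([0.623, -0.229, 0.005], 0.9)]
top glass_tray_lip [([0.612, -0.225, 0.049], 0.61)]
top empty_stand [([0.558, 0.236, 0.0], 0.74)]
top empty_tray_lip [([0.486, 0.219, 0.05], 0.74)]
top glass1 [([0.739, -0.191, 0.022], 0.83)]
top coasters [([0.48, -0.003, 0.003], 0.87)]
top used_glass [([0.508, 0.437, 0.0], 0.86)]
top jar [([0.484, -0.435, -0.0], 0.59), ([0.62, -0.227, 0.003], 0.59)]
top spoon [([0.369, 0.02, -0.003], 0.92), ([0.509, 0.44, -0.001], 0.23)]
top tin [([0.613, -0.0, 0.0], 0.74)]
scene glass_stand [([0.625, -0.232, -0.005], 0.9)]
scene glass_tray_lip [([0.604, -0.225, 0.048], 0.96), ([0.742, -0.262, 0.021], 0.24)]
scene empty_stand [([0.554, 0.236, 0.001], 0.79)]
scene empty_tray_lip [([0.48, 0.219, 0.046], 0.83), ([0.506, 0.442, 0.001], 0.67)]
scene glass1 [([0.74, -0.191, 0.02], 0.84), ([0.741, -0.263, 0.018], 0.77)]
scene coasters [([0.484, -0.001, -0.0], 0.59)]
scene used_glass [([0.506, 0.44, -0.003], 0.91)]
scene jar [([0.482, -0.434, -0.003], 0.81)]
scene spoon [([0.373, 0.019, -0.003], 0.63)]
scene tin [([0.609, 0.004, 0.001], 0.59)]
```

View pics/t0.png

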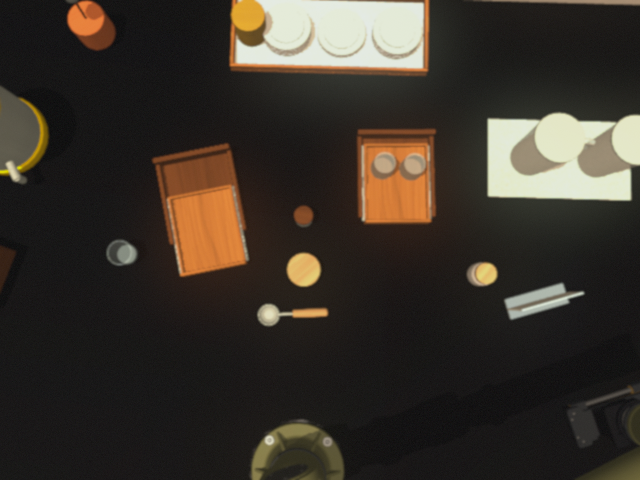

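View pics/s0.png

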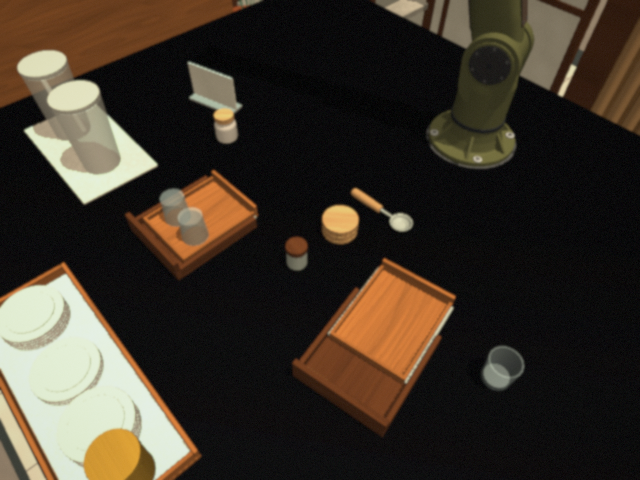

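```bash
python3 - <<'E'
from h import *
im=cv2.imread('pics/t0.png')
a=cv2.resize(im[120:290,145:255],None,fx=3.5,fy=3.5,interpolation=3)
b=cv2.resize(im[120:235,345:450],None,fx=3.8,fy=3.8,interpolation=3)
h=max(a.shape[0],b.shape[0]); c=np.zeros((h,a.shape[1]+b.shape[1],3),np.uint8); c[:a.shape[0],:a.shape[1]]=a; c[:b.shape[0],a.shape[1]:]=b
c=np.clip(c.astype(float)*1.5,0,255).astype(np.uint8)
cv2.imwrite('pics/crop.png',c); print(c.shape,a.shape)
o=readout.get_obs(); print(R.from_euler('xyz',o['tool_rot'],degrees=True).as_matrix().round(3), env.grip_point_offset)
for n in ['glass_tray_lip','empty_tray_lip','glass_stand','empty_stand','glass1','glass2']:
  for cam in('top','scene'):
    print(cam,n,[(np.round(toW(cam,d['at']),3).tolist(),round(d['score'],2)) for d in spot_in(cam,n)][:3])
p=camera_params('top'); print(p)
E
```

```text
(595, 784, 3) (595, 385, 3)
[[-0.     0.323 -0.946]
 [-0.    -0.946 -0.323]
 [-1.     0.     0.   ]] 0.0187
top glass_tray_lip [([0.681, -0.222, 0.021], 0.56), ([0.482, -0.006, 0.039], 0.19)]
scene glass_tray_lip []
top empty_tray_lip [([0.575, 0.238, 0.02], 0.75), ([0.704, -0.222, 0.027], 0.53)]
scene empty_tray_lip [([0.568, 0.245, 0.015], 0.78)]
top glass_stand [([0.704, -0.225, 0.023], 0.62), ([0.683, -0.22, 0.019], 0.19)]
scene glass_stand [([0.712, -0.207, 0.015], 0.69)]
top empty_stand [([0.63, 0.251, 0.022], 0.79), ([0.574, 0.238, 0.023], 0.45)]
scene empty_stand [([0.638, 0.26, 0.024], 0.79)]
top glass1 [([0.733, -0.186, 0.084], 0.91), ([0.733, -0.256, 0.085], 0.65), ([0.485, -0.002, 0.04], 0.15)]
scene glass1 [([0.745, -0.174, 0.072], 0.75), ([0.753, -0.245, 0.078], 0.57)]
top glass2 [([0.733, -0.186, 0.084], 0.91), ([0.733, -0.256, 0.085], 0.65), ([0.485, -0.002, 0.04], 0.15)]
scene glass2 [([0.745, -0.174, 0.072], 0.75), ([0.753, -0.245, 0.078], 0.57)]
{'fx': 605.7724649457117, 'fy': 605.7724649457117, 'cx': 311.8682673923962, 'cy': 235.372086897298, 'rvec': array([ 2.19931617, -2.14096947,  0.10785194]), 'tvec': array([-0.03662638,  0.56461377,  1.46568641])}
```

View pics/crop.png

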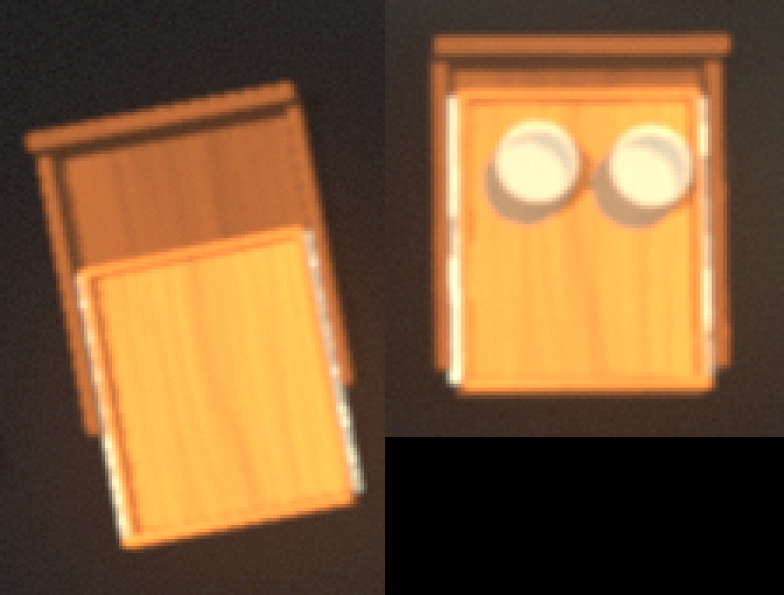

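```bash
python3 - <<'E'
from h import *
p=camera_params('top');M=cv2.Rodrigues(p['rvec'])[0];C=-M.T@p['tvec']
def bp(u,v,z):
    d=M.T@np.array([(u-p['cx'])/p['fx'],(v-p['cy'])/p['fy'],1]); return (C+d*(z-C[2])/d[2])
for n,L in {'empty':[(180.1,276.6,.048),(247,262.9,.048),(152.1,160,.055),(228.4,144.3,.055)],'glass':[(364.2,223.4,.048),(431.6,223.4,.048),(357.4,129.7,.055),(436.1,129.7,.055)]}.items():
    P=np.array([bp(*l) for l in L])[:,:2]; a,b,c,d=P
    m1=(a+b)/2;m2=(c+d)/2
    yaw=lambda v: np.degrees(np.arctan2(v[1],v[0]))
    print(n,P.round(4).tolist(),'lipfront mid',m1,'w',np.linalg.norm(a-b),np.linalg.norm(c-d),'yaws',yaw(a-b)-90,yaw(c-d)-90,yaw(m2-m1),'front edge',m2-.214*(m2-m1)/np.linalg.norm(m2-m1),'len',np.linalg.norm(m2-m1))
E
```

```text
empty [[0.4548, 0.2941], [0.4922, 0.1338], [0.7377, 0.3749], [0.7821, 0.1896]] lipfront mid [0.47349075 0.21392239] w 0.16461792178206497 0.19054050298571698 yaws 13.144581233329347 13.44521456004685 13.425601312138177 front edge [0.5517464  0.23260247] len 0.2944542871314127
glass [[0.5962, -0.1482], [0.6006, -0.3125], [0.8274, -0.1266], [0.8326, -0.3206]] lipfront mid [ 0.59838643 -0.23036792] w 0.16436163775946525 0.19400102803340963 yaws 1.545235679247483 1.556314157314148 1.6763246153308666 front edge [ 0.61608238 -0.22985003] len 0.2317035311421079
```

```bash
python3 -m pendant '{"xyz":[[0.02,0.018,0],[0.04,0.036,0],[0.04,0.036,0],[0.045,0.04,0],[0.045,0.04,0],[0.045,0.04,0],[0.045,0.04,0],[0.045,0.04,0],[0.04,0.035,0],[0.03,0.027,0]],"turn":[-0.03,-0.03,-0.03,-0.03,-0.03,-0.03,-0.03,-0.03,-0.03,-0.03]}' 0 20
```

```text
time_s: 2.95
tool_pos: [0.6099, -0.2547, 0.2238]
tool_rot: [91.9, 89.8, -87.7]
force: [0.2, -1.4, 0.2]
grip_width: 0.0014
```

```bash
python3 -m pendant '{"xyz":[[0.015,0.012,-0.01],[0.015,0.012,-0.01],[0,0,0]],"turn":[0,0,0]}'
python3 - <<'E'
from h import *
o=readout.get_obs(); print(o['tool_pos'],R.from_euler('xyz',o['tool_rot'],degrees=True).as_matrix().round(3))
pic('wrist','w1.png')
for n in ['glass_tray_lip','glass1','glass_stand']:
    print(n,[(np.round(toW('wrist',d['at'],o),3).tolist(),round(d['score'],2)) for d in pinpoint('wrist',n)][:3])
E
```

```text
time_s: 3.32
tool_pos: [0.6417, -0.2277, 0.2012]
tool_rot: [59.6, 89.8, -119.8]
force: [0.4, -0.6, -0.9]
grip_width: 0.0005
[ 0.64172913 -0.22769406  0.2011693 ] [[-0.002  0.012 -1.   ]
 [-0.003 -1.    -0.012]
 [-1.     0.003  0.002]]
glass_tray_lip [([0.612, -0.232, 0.051], 0.62)]
glass1 [([0.739, -0.267, 0.023], 0.58), ([0.743, -0.194, 0.019], 0.56)]
glass_stand [([0.614, -0.231, -0.002], 0.71)]
```

View pics/w1.png

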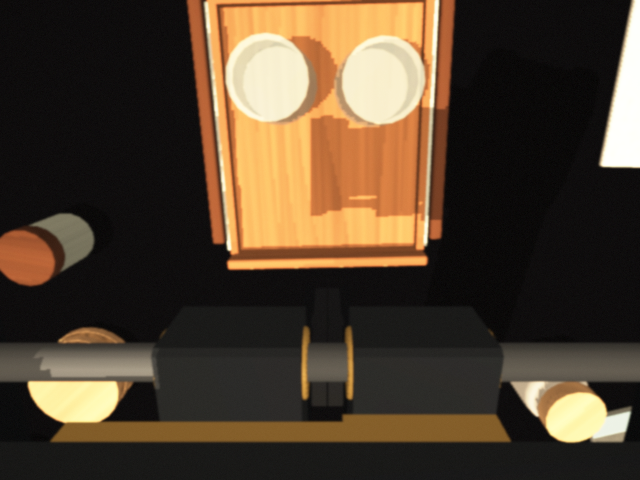

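```bash
python3 -c "
from h import *
print(np.array(camera_params('wrist')['hand_eye']).round(3))"
python3 -m pendant '{"xyz":[[-0.003,0,-0.02],[-0.002,0,-0.035],[0,0,-0.035],[0,0,-0.03],[0,0,-0.015],[0,0,0]],"turn":[0.012,0,0,0,0,0]}'
```

```text
[[ 0.001 -0.291  0.957 -0.163]
 [ 1.    -0.    -0.001  0.001]
 [ 0.001  0.957  0.291 -0.079]
 [ 0.     0.     0.     1.   ]]
time_s: 4.28
tool_pos: [0.6335, -0.241, 0.0705]
tool_rot: [118.4, 89.1, -61.2]
force: [-0.5, 0.1, -0.4]
grip_width: 0.0007
```

```bash
python3 -m pendant '{"xyz":[[0.003,0.009,-0.012],[0.001,0,-0.014],[0,0,-0.01],[0,0,0]],"turn":[0,0,0,0]}'
python3 - <<'E'
from h import *
o=readout.get_obs(); print(o['time_s'],o['tool_pos'],o['force'],R.from_euler('xyz',o['tool_rot'],degrees=True).as_matrix().round(3))
pic('wrist','w2.png');pic('scene','s2.png')
print([(np.round(toW('wrist',d['at'],o),3).tolist(),round(d['score'],2)) for d in pinpoint('wrist','glass_tray_lip')][:3])
E
```

```text
time_s: 4.78
tool_pos: [0.6398, -0.2317, 0.0353]
tool_rot: [128.6, 88.9, -51.0]
force: [-0.1, -0.8, -0.2]
grip_width: 0.0006
4.775 [ 0.63981977 -0.23174275  0.03530649] [-0.09195325 -0.84703417 -0.17925727] [[ 0.012  0.007 -1.   ]
 [-0.015 -1.    -0.008]
 [-1.     0.015 -0.012]]
[([0.614, -0.232, 0.054], 0.74), ([0.741, -0.268, 0.022], 0.32)]
```

View pics/w2.png

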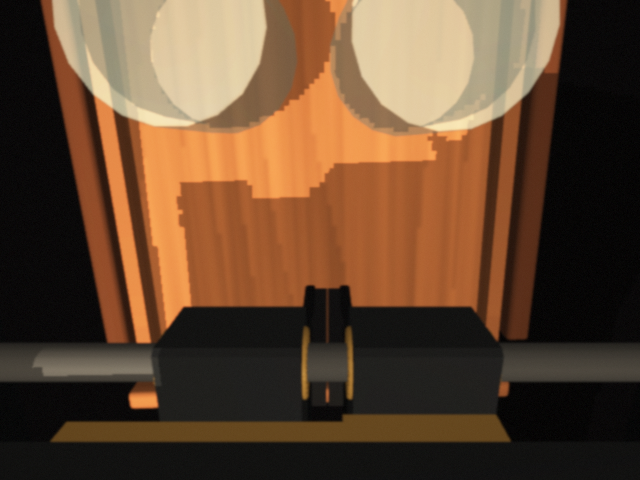

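View pics/s2.png

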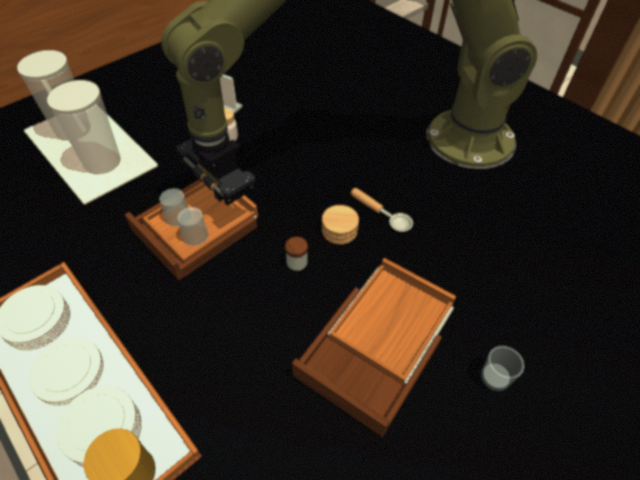

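The fingertips (wrist px ~(327,300)) are behind the lip, mid-width, and the glasses are well clear. I'll approach the lip slowly.

```bash
python3 -m pendant '{"xyz":[[0,0,-0.004],[-0.003,0,0],[-0.003,0,0],[-0.003,0,0],[-0.003,0,0],[-0.003,0,0]],"turn":[0.008,0,0,0,0,0]}'
```

```text
time_s: 5.68
tool_pos: [0.6253, -0.2329, 0.0338]
tool_rot: [133.3, 88.7, -45.8]
force: [-0.3, -0.2, 0.4]
grip_width: 0.0006
```

```bash
python3 -m pendant '{"xyz":[[-0.003,0,-0.002],[-0.003,0,-0.001],[-0.003,0,0],[-0.003,0,0],[-0.003,0,0]],"turn":[0,0,0,0,0]}'
```

```text
time_s: 6.3
tool_pos: [0.6115, -0.2333, 0.0316]
tool_rot: [139.0, 88.4, -40.1]
force: [2.0, 0.6, -1.0]
grip_width: 0.0002
```

```bash
python3 -m pendant '{"xyz":[[-0.003,0,0],[-0.004,0,0],[-0.004,0,0],[-0.005,0,0],[-0.005,0,0],[-0.005,0,0],[-0.005,0,0],[-0.005,0,0]],"turn":[0,0,0,0,0,0,0,0]}'; python3 -m pendant '{"xyz":[[-0.005,0,0],[-0.005,0,0],[-0.005,0,0],[-0.005,0,0]],"turn":[0,0,0,0]}'
```

```text
time_s: 7.3
tool_pos: [0.5729, -0.2343, 0.0317]
tool_rot: [137.8, 88.4, -41.4]
force: [2.2, -1.5, -0.8]
grip_width: 0.0007
time_s: 7.8
tool_pos: [0.5517, -0.2344, 0.0319]
tool_rot: [138.0, 88.3, -41.1]
force: [2.5, -1.1, -0.4]
grip_width: 0.0006
```

```bash
python3 -m pendant '{"xyz":[[-0.005,0,0],[-0.005,0,0],[-0.005,0,0],[-0.004,0,0],[-0.004,0,0]],"turn":[0,0,0,0,0]}'; python3 -m pendant '{"xyz":[[-0.003,0,0],[-0.003,0,0]],"turn":[0,0]}';python3 -m pendant '{"xyz":[[-0.003,0,0],[-0.003,0,0]],"turn":[0,0]}'
```

```text
time_s: 8.43
tool_pos: [0.5272, -0.2344, 0.0322]
tool_rot: [138.2, 88.3, -40.9]
force: [2.5, -0.2, -0.6]
grip_width: 0.0005
time_s: 8.68
tool_pos: [0.5208, -0.2344, 0.0322]
tool_rot: [138.3, 88.3, -40.8]
force: [1.8, -1.0, -0.6]
grip_width: 0.0006
time_s: 8.93
tool_pos: [0.5145, -0.2344, 0.0323]
tool_rot: [138.5, 88.3, -40.6]
force: [3.0, -1.1, 0.8]
grip_width: 0.0005
```

```bash
for i in 1; do python3 -m pendant '{"xyz":[[-0.002,0,0],[-0.002,0,0]],"turn":[0,0]}'; python3 -m pendant '{"xyz":[[-0.002,0,0],[-0.002,0,0]],"turn":[0,0]}'; done
```

```text
time_s: 9.18
tool_pos: [0.5129, -0.2344, 0.0326]
tool_rot: [144.0, 88.0, -35.1]
force: [8.2, -2.2, -5.5]
grip_width: 0.0008
time_s: 9.43
tool_pos: [0.513, -0.2341, 0.0331]
tool_rot: [149.8, 87.6, -29.2]
force: [6.8, -2.6, -4.8]
grip_width: 0.0005
```

```bash
python3 -m pendant '{"xyz":[[-0.004,0,0],[0.004,0,0],[0.006,0,0],[0.006,0,0],[0,0,0.015],[0,0,0.025],[0,0,0.04],[0,0,0.04],[0,0,0.03],[0,0,0]],"turn":[0,0,0,0,0,0,0,0,0,0]}'
python3 - <<'E'
from h import *
o=readout.get_obs(); print(o['time_s'],o['tool_pos'],R.from_euler('xyz',o['tool_rot'],degrees=True).as_matrix().round(3))
pic('top','t3.png');pic('scene','s3.png')
for cam in('top','scene'):
  for n in ['glass_stand','glass_tray_lip','glass1','empty_tray_lip']:
    print(cam,n,[(np.round(toW(cam,d['at'],o),3).tolist(),round(d['score'],2)) for d in pinpoint(cam,n)][:3])
E
```

```text
time_s: 10.68
tool_pos: [0.5255, -0.2314, 0.1913]
tool_rot: [153.0, 87.5, -26.0]
force: [-0.2, -0.8, -0.6]
grip_width: 0.0003
10.675 [ 0.52553145 -0.23143203  0.19126834] [[ 0.038  0.018 -0.999]
 [-0.019 -1.    -0.019]
 [-0.999  0.019 -0.038]]
top glass_stand [([0.622, -0.228, 0.003], 0.74)]
top glass_tray_lip [([0.502, -0.231, 0.049], 0.72)]
top glass1 [([0.637, -0.267, 0.021], 0.94), ([0.631, -0.195, 0.018], 0.74), ([0.502, -0.228, 0.05], 0.66)]
top empty_tray_lip [([0.488, 0.217, 0.049], 0.56)]
scene glass_stand [([0.625, -0.231, -0.002], 0.75)]
scene glass_tray_lip []
scene glass1 [([0.632, -0.193, 0.022], 0.68), ([0.635, -0.265, 0.019], 0.65)]
scene empty_tray_lip [([0.553, 0.239, 0.003], 0.7), ([0.479, 0.217, 0.043], 0.61)]
```

View pics/t3.png

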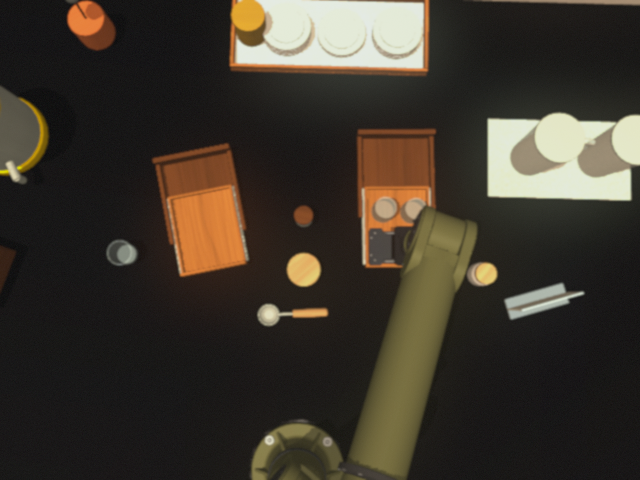

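View pics/s3.png

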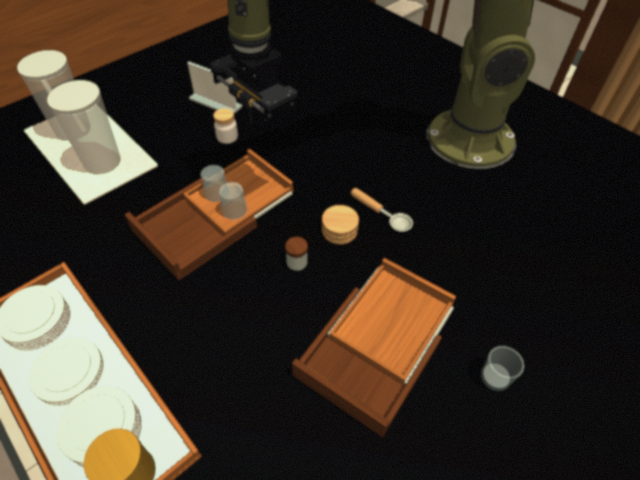

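```bash
python3 -m pendant '{"xyz":[[0,0.02,0],[-0.008,0.04,0],[-0.01,0.045,0],[-0.01,0.05,0],[-0.012,0.05,0],[-0.012,0.05,0],[-0.012,0.05,0],[-0.012,0.05,0],[-0.01,0.04,0],[-0.008,0.03,0]],"turn":[0.022,0.022,0.022,0.022,0.022,0.022,0.022,0.022,0.022,0.022]}'; python3 -m pendant '{"xyz":[[0,0,0]],"turn":[0]}'
```

```text
time_s: 12.42
tool_pos: [0.4195, 0.218, 0.1857]
tool_rot: [154.3, 87.9, -10.7]
force: [-0.5, 0.2, -1.1]
grip_width: 0.0001
time_s: 12.55
tool_pos: [0.4172, 0.2218, 0.1857]
tool_rot: [155.0, 87.9, -9.6]
force: [0.5, -1.6, -1.2]
grip_width: 0.0002
```

```bash
python3 - <<'E'
from h import *
o=readout.get_obs(); print(o['time_s'],o['tool_pos'],R.from_euler('xyz',o['tool_rot'],degrees=True).as_matrix().round(3))
pic('wrist','w4.png')
for n in ['empty_tray_lip','empty_stand']:
    print(n,[(np.round(toW('wrist',d['at'],o),3).tolist(),round(d['score'],2)) for d in pinpoint('wrist',n)][:3])
E
```

```text
12.55 [0.41723237 0.22177748 0.18573803] [[ 0.036  0.265 -0.964]
 [-0.006 -0.964 -0.265]
 [-0.999  0.016 -0.033]]
empty_tray_lip [([0.479, 0.223, 0.047], 0.97)]
empty_stand [([0.555, 0.24, -0.001], 0.8)]
```

View pics/w4.png

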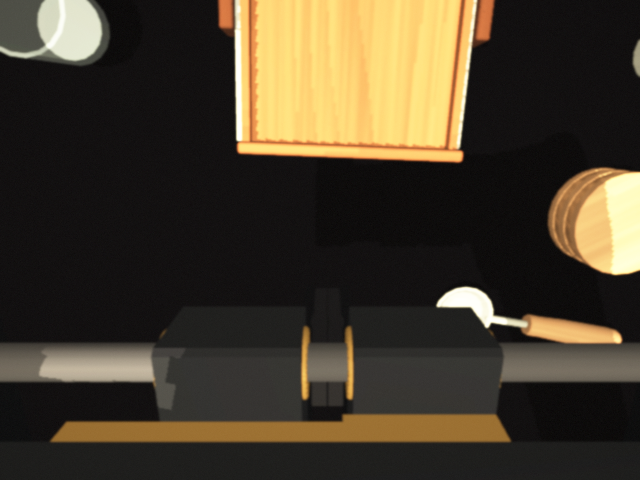

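```bash
python3 -m pendant '{"xyz":[[0.003,-0.008,-0.02],[0.003,-0.007,-0.035],[0,0,-0.035],[0,0,-0.03],[0,0,-0.02],[0,0,-0.01],[0,0,0]],"turn":[-0.03,0,0,0,0,0,0]}'
```

```text
time_s: 13.58
tool_pos: [0.4285, 0.1918, 0.031]
tool_rot: [147.7, 87.7, -20.1]
force: [0.1, 0.1, 0.9]
grip_width: 0.0006
```

```bash
python3 -m pendant '{"xyz":[[-0.002,0.012,0.001],[0.006,0.002,0.001],[0.006,0.0015,0]],"turn":[0,0,0]}'; python3 - <<'E'
from h import *
o=readout.get_obs(); print(o['time_s'],o['tool_pos'],o['force'],R.from_euler('xyz',o['tool_rot'],degrees=True).as_matrix().round(3))
E
```

```text
time_s: 13.95
tool_pos: [0.4409, 0.2088, 0.0355]
tool_rot: [150.5, 87.5, -17.4]
force: [-0.3, 0.9, 1.1]
grip_width: 0.0004
13.95 [0.44090055 0.20884501 0.03545167] [-0.26178651  0.88871447  1.06674451] [[ 0.042  0.21  -0.977]
 [-0.013 -0.978 -0.21 ]
 [-0.999  0.022 -0.038]]
```

```bash
python3 -m pendant '{"xyz":[[0.004,0.001,-0.002],[0.004,0.001,-0.001],[0.004,0.001,0],[0.003,0.001,0],[0.003,0.001,0],[0.004,0.001,0],[0.005,0.0012,0],[0.005,0.0012,0]],"turn":[0,0,0,0,0,0,0,0]}';python3 -m pendant '{"xyz":[[0.005,0.0012,0],[0.005,0.0012,0],[0.005,0.0012,0],[0.005,0.0012,0]],"turn":[0,0,0,0]}'
```

```text
time_s: 14.95
tool_pos: [0.4742, 0.2173, 0.0321]
tool_rot: [147.7, 87.6, -20.2]
force: [-2.3, -0.3, 1.6]
grip_width: 0.0006
time_s: 15.45
tool_pos: [0.4954, 0.2223, 0.0321]
tool_rot: [146.9, 87.6, -21.0]
force: [-1.6, -0.1, 2.3]
grip_width: 0.0002
```

```bash
python3 -m pendant '{"xyz":[[0.005,0.0012,0],[0.005,0.0012,0],[0.005,0.0012,0],[0.005,0.0012,0],[0.004,0.001,0],[0.004,0.001,0]],"turn":[0,0,0,0,0,0]}';python3 -m pendant '{"xyz":[[0.003,0.0007,0],[0.003,0.0007,0],[0.003,0.0007,0]],"turn":[0,0,0]}';python3 -m pendant '{"xyz":[[0.003,0.0007,0],[0.003,0.0007,0]],"turn":[0,0]}'
```

```text
time_s: 16.2
tool_pos: [0.5255, 0.2293, 0.0319]
tool_rot: [146.6, 87.6, -21.4]
force: [-2.4, -0.3, 2.4]
grip_width: 0.0005
time_s: 16.58
tool_pos: [0.5351, 0.2316, 0.0319]
tool_rot: [146.5, 87.6, -21.4]
force: [-1.6, -0.6, 1.1]
grip_width: 0.0008
time_s: 16.82
tool_pos: [0.5415, 0.2331, 0.0319]
tool_rot: [146.4, 87.6, -21.5]
force: [-2.2, -0.7, 1.6]
grip_width: 0.0006
```

```bash
python3 -m pendant '{"xyz":[[0.003,0.0007,0],[0.003,0.0007,0]],"turn":[0,0]}';python3 -m pendant '{"xyz":[[0.003,0.0007,0],[0.003,0.0007,0]],"turn":[0,0]}'
```

```text
time_s: 17.08
tool_pos: [0.5452, 0.234, 0.0316]
tool_rot: [139.8, 87.9, -28.1]
force: [-12.7, -4.3, 9.8]
grip_width: 0.0003
time_s: 17.32
tool_pos: [0.5451, 0.2342, 0.0307]
tool_rot: [118.8, 88.2, -49.1]
force: [-10.2, -2.7, 7.2]
grip_width: 0.0003
```

```bash
python3 -m pendant '{"xyz":[[0.006,0.0015,0],[-0.005,-0.001,0],[-0.01,-0.003,0],[-0.02,-0.005,0],[-0.02,-0.005,0.01],[-0.01,-0.002,0.03],[0,0,0.04],[0,0,0.05],[0,0,0.04],[0,0,0]],"turn":[0,0,0,0,0,0,0,0,0,0]}'
python3 -m pendant '{"xyz":[[-0.02,0,0.03],[-0.02,-0.04,0],[-0.02,-0.05,0],[-0.01,-0.05,0],[0,-0.04,0],[0,0,0]],"turn":[0,0,0,0,0,0]}'
python3 - <<'E'
from h import *
o=readout.get_obs(); print(o['time_s'],o['tool_pos'],o['force'])
pic('top','t5.png');pic('scene','s5.png')
im=cv2.imread('pics/t5.png')
cv2.imwrite('pics/c5.png',cv2.resize(im[120:330,100:500],None,fx=2,fy=2,interpolation=3))
for cam in('top','scene'):
  for n in ['glass_stand','glass_tray_lip','empty_stand','empty_tray_lip','glass1','coasters','used_glass','jar','spoon','tin']:
    print(cam,n,[(np.round(toW(cam,d['at']),3).tolist(),round(d['score'],2)) for d in pinpoint(cam,n)][:3])
E
```

```text
time_s: 18.58
tool_pos: [0.4796, 0.2176, 0.2051]
tool_rot: [115.8, 88.1, -52.1]
force: [-0.0, -0.1, 0.4]
grip_width: 0.0009
time_s: 19.32
tool_pos: [0.4052, 0.031, 0.2302]
tool_rot: [115.9, 88.0, -52.1]
force: [0.3, 0.8, -0.4]
grip_width: 0.0007
19.325 [0.40524341 0.03100267 0.23021521] [ 0.31878933  0.78380796 -0.40097704]
top glass_stand [([0.619, -0.23, 0.003], 0.78)]
top glass_tray_lip [([0.501, -0.23, 0.051], 0.62)]
top empty_stand [([0.559, 0.235, -0.0], 0.83)]
top empty_tray_lip [([0.57, 0.238, 0.049], 0.82)]
top glass1 [([0.635, -0.266, 0.02], 0.69), ([0.63, -0.193, 0.021], 0.56)]
top coasters [([0.479, -0.002, 0.001], 0.81)]
top used_glass [([0.509, 0.44, 0.001], 0.7)]
top jar [([0.484, -0.437, 0.001], 0.57)]
top spoon []
top tin [([0.614, 0.002, 0.001], 0.86)]
scene glass_stand [([0.623, -0.234, -0.004], 0.81), ([0.497, -0.232, 0.046], 0.7)]
scene glass_tray_lip [([0.497, -0.233, 0.048], 0.6)]
scene empty_stand [([0.555, 0.239, 0.002], 0.97)]
scene empty_tray_lip [([0.558, 0.241, 0.045], 0.86)]
scene glass1 [([0.631, -0.199, 0.016], 0.69), ([0.633, -0.266, 0.018], 0.67)]
scene coasters [([0.482, -0.001, -0.001], 0.79)]
scene used_glass [([0.506, 0.439, 0.003], 0.91), ([0.624, -0.231, -0.002], 0.2)]
scene jar [([0.483, -0.436, 0.0], 0.81)]
scene spoon [([0.372, 0.022, -0.001], 0.77)]
scene tin [([0.612, 0.003, 0.002], 0.64)]
```

View pics/c5.png

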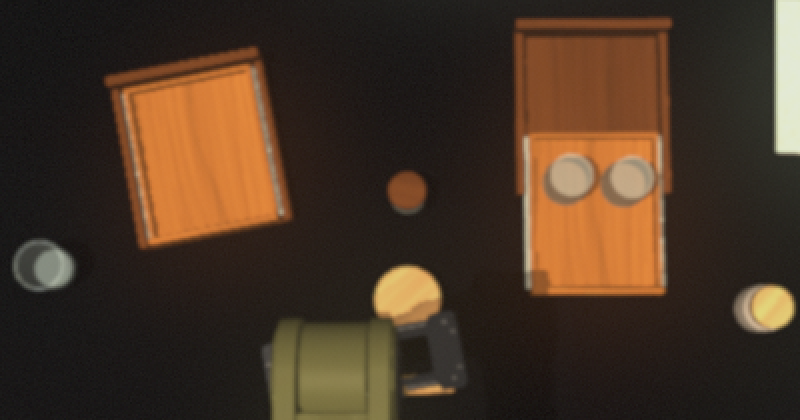

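View pics/s5.png

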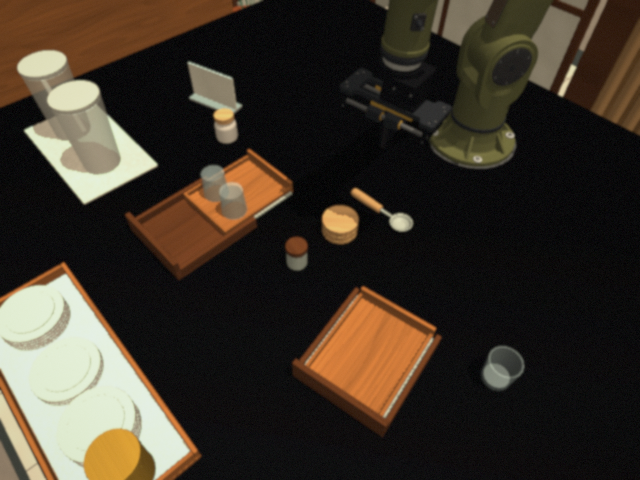

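```bash
python3 -c "
from cell import sign_off
print(sign_off())"
```

```text
the job is handed in; nothing more can be done
None
```

I drew the tumbler tray out to its stop and then pushed the empty tray fully home, using only the shut fingertips. I handed the job in at about 19 s of the 51 s allowed.

- **Tumbler tray:** I hooked it behind the front lip and pulled gently, with 2–3 N on the wrist. At x ≈ 0.513 it stopped and the force rose to about 8 N. The pictures put it 0.125–0.13 m out, within the error of the measurement, against a stop at 0.125. Both tumblers are upright and moved with the tray without touching the gripper.
- **Empty tray:** I pushed on the lip's front face until it stopped hard, at about 13 N. The pictures show it seated in its base. The two cameras disagree by about 12 mm on where its lip is (x = 0.570 from above, 0.558 from the side), but flush with the base would be about 0.562, which lies between them.
- **Everything else:** The coasters, tin, jar and used glass are within a few millimetres of where they started. The arm hid the spoon from the top camera at the end, but the scene camera shows it in its starting place.
- **Robot:** At hand-in the gripper was about 0.23 m above the counter, touching nothing.

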